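Turn the piston rod end for end in its covered case

TASK

The piston rod lies the wrong way round in its storage case. Lever the case's hinged cover open with the flat blade and lay the blade flat on the bench, then lift the rod out, turn it end for end and lay it (do not drop it) back in the two saddles with its thick head at the end of the case that has the round lug, and shut the cover fully. Do not strike the cover with the rod, and do not disturb the nozzle and the cup standing around.

Things in the scene. Friction and masses are not known exactly. Their poses are not given: they have to be found in the camera images.
- case: Fixed grey storage case, base 90 (x) x 210 (y) x 45 mm high. Origin: centre of its underside, z up. The cover's hinge runs along the +x edge; the pry side is -x: in its middle a step, 80 mm long in y, top at z = 36 mm, reaches from the base's upright face (x = -45 mm) out to x = -69 mm, under the cover's pry tab. A round lug (16 mm radius) marks the -y end.
- saddles (a point): Point on the case midway between its two black V saddles, where the seated rod's axis passes (case x = 0, y = 0, z = 76 mm, 31 mm above the base); axes as the case. The saddles stand at y = -45 and +45 mm, each 10 mm thick in y, tops at z = 84 mm, about 45 mm across in x; 80 mm are free along y between them.
- hood (a joint): Hinge of the cover, rad: 0 shut, 2.1 fully open (stop). Light and nearly frictionless: let go below about 0.8 rad it falls shut by itself, beyond about 1.0 rad it falls open to the stop and stays there. About 1 N at the tab lifts it.
- hood_tab (a point): Middle of the underside of the cover's pry tab; moves with the cover. The tab, 60 mm long in case y, 4 mm thick, sticks 13 mm out from the cover's -x wall, to case x = -58 mm; shut, its underside is at case z = 47 mm, 11 mm above the step.
- hood_top (a point): Centre of the cover's outer top face; moves with the cover. The cover is a white hood open below, 90 (x) x 210 (y) x 55 mm high, walls 3 mm; shut, its lower edge is at case z = 47 mm, its top at 102 mm. Fully open it leans back up to 93 mm behind the hinge: that rearmost corner is 97 mm, the tab 135 mm above the bench.
- case_hinge (a point): Middle of the hinge line on the case, at case x = 45 mm, z = 47 mm; axes as the case; the hinge axis is y.
- rod: Loose steel piston rod 176 mm long, 0.22 kg. Origin: on its axis at mid-length; y is its long axis. Shaft 16 mm thick from y = -70 to +66 mm, head 26 mm thick from y = +66 to +88 mm, thin threaded tip 10 mm thick from y = -88 to -70 mm. It starts in the saddles under the shut cover, head at the case's +y end.
- rod_head (a point): Centre of the rod's thick head, 77 mm from the rod's origin.
- blade: Loose pry tool lying flat on the bench, 0.09 kg: wooden handle 70 x 20 x 18 mm and flat steel blade 22 mm wide, 3 mm thick. Origin: underside of the handle's middle; x runs along the tool to the blade, z up. The handle spans x = -35 to +35 mm, the blade reaches x = +95 mm at mid-height, 7.5 to 10.5 mm above the underside.
- blade_tip (a point): Tip of the blade at mid-thickness: 95 mm ahead of the blade's origin and 9 mm above its underside.
- nozzle: Bystander: white stepped nozzle standing on its flange, 32 mm wide, 67 mm high. Origin: centre of its underside.
- cup: Bystander: small white dosing cup, 58 mm wide, 61 mm high. Origin: centre of its underside.

How it is judged (in metres and radians):
On the way, in this order (a step that is already met when the one before it is completed fails the run):
1. the cover is lifted with the blade (value of joint hood above 0.3 rad and contact force between blade and hood above 0.1 N and contact force between the fingers and hood below 0.1 N), for 0.1 s.
2. the cover stands open and the blade lies flat on the bench, let go (value of joint hood above 1.9 rad and height (world z) of blade below 0.012 m and angle between blade's own z axis and vertical below 0.15 rad and linear speed of blade below 0.03 m/s and contact force between the fingers and blade below 0.1 N), for 0.2 s.
3. the rod is lifted clear of the saddles (z of rod in the frame of case above 0.12 m), for 0.1 s.
4. the rod lies in both saddles the other way round, let go, with the cover still open (x of rod in the frame of case between -0.006 and 0.006 m and y of rod in the frame of case between -0.012 and 0.012 m and z of rod in the frame of case between 0.071 and 0.08 m and angle between the y axis of rod and the y axis of case, either way round below 0.08 rad and y of rod_head in the frame of case below -0.05 m and value of joint hood above 1.5 rad and contact force between the fingers and rod below 0.1 N and linear speed of rod below 0.03 m/s), for 0.2 s.
At the end, for the whole second after the job is handed in: The rod rests in both saddles, centred within 12 mm along the case, its head at the lug end; the cover is shut (under 0.04 rad); the blade lies flat on the bench; all is released and at rest (x of rod in the frame of case between -0.006 and 0.006 m and y of rod in the frame of case between -0.012 and 0.012 m and z of rod in the frame of case between 0.071 and 0.08 m and angle between the y axis of rod and the y axis of case, either way round below 0.08 rad and y of rod_head in the frame of case below -0.05 m and height (world z) of blade below 0.012 m and angle between blade's own z axis and vertical below 0.15 rad and linear speed of each of blade, rod below 0.03 m/s and contact force between the fingers and blade below 0.1 N and value of joint hood below 0.04 rad); the robot touches nothing.
It fails at once if the rod strikes the cover (over 2 N) (contact force between rod and hood above 2 N).
It fails at once if the rod is dropped (contact force between the fingers and rod below 0.05 N and linear speed of rod above 0.5 m/s).
It fails at once if the nozzle is moved 15 mm or more (distance of nozzle from where it was at the start of the episode above 0.015 m).
It fails at once if the cup is moved 15 mm or more (distance of cup from where it was at the start of the episode above 0.015 m).
It also fails if it takes over 72 s, if anything falls off the work surface, if the arm or the gripper's body presses on something with over 40 N, if the wrist force passes 120 N, or if a joint passes its speed limit or range.

ROBOT

A 6-joint arm with a two-finger parallel gripper is mounted at the origin on the work surface; the furniture and walls round the work are solid. World frame = base frame: x ahead of the robot, y to its left, z up, the work surface at z = 0. Lengths are in mm, angles in rad, forces in N, time in s.
With the tool pointing down it reaches from about 350 to 975 mm from the base axis. Payload 4.9 kg.
Tool frame: the origin (TCP) lies midway between the tips of the shut fingers; the grasp point (between the pads) lies r.grip_point_offset behind it (r.grip_point_offset is the distance from the TCP to the grasp point, in mm); z points along the fingers, y is the direction in which the jaws open and shut (so a half turn about z gives the same grasp; the last joint's range is limited). The gripper opens to 85 mm and grips with 20 to 120 N. Pads are 22 mm wide; open, the fingers measure 114 mm over their backs; the gripper's body (76 mm by 85 mm) begins 54 mm behind the grasp point. The pads swing forward as they close: fully open they stand 13 mm farther back than shut.
Start: joints at [-0.119, 0.053, 1.613, -0, 1.476, -0.119], TCP at [624.981, 0.003, 231.304] pointing down, gripper open.
Joint ranges: [-3.01, 3.01], [-1.01, 2.22], [0.06, 2.58], [-1.02, 4.17], [0.09, 2.62], [-3.14, 3.14]. Speed limits (rad/s): [2.57, 2.57, 3.14, 3.14, 3.14, 3.14].

INTERFACE

Orientations are given as a rotation vector (axis times angle).
In Python, from station import r, ik, viewer, job_done gives the robot as it stands. Calls block until the motion is done:
- r.reach(position, orientation): joint-space move of the TCP to a pose.
- r.move_straight(position, frame=None, vel=150): straight line of the TCP; frame=None keeps the orientation; vel is the mean speed in mm/s.
- r.movej(angles): joint-space move.
- r.open_gripper() and r.grasp(effort=None): open the fingers fully, or close them until they stop; effort is the grip in N (None keeps the last).
- r.hold(seconds).
- ik(position, orientation): joint angles nearest the present ones, or None.
- r.observe(): the state.
- viewer.snapshot(name): name is "scene" or "side" or "wrist"; returns a dict with "color" (420x560x3 uint8, blue, green, red), "z_map" (420x560 float32, mm along the optical axis (not along the pixel's ray), 0 where there is no reading), "camera_matrix" (3x3 intrinsics, pixels), "world_from_camera" (4x4, takes a point from camera to world coordinates). Camera axes: x right, y down, z forward; pixel columns grow to the right and rows downward; lengths in mm; the calibration is good to about 2 mm. A picture is of the moment at which its call begins.
A pose or a line that the arm cannot do raises r.Unreachable and nothing moves.
- job_done(): hands the job in, once; it reports no verdict.
Trained networks look in a picture, given as the dict that the camera call returned (one of the last four; its "shot" number tells which), for a name from the list of things; names that differ only in an ending like _2 or _b are one class to them, and where a whole thing is asked for, a point or a joint stands for the part that bears it (a point fixed in the world has none). Each returns a list of dicts, best first, with "p" (0 to 1); they miss things now and then, are a little off and sometimes report something else, mostly with a low value. They report only what shows in the picture. A call takes as long as a camera call.
- viewer.outline_of(picture, query): "mask" (420x560 bool, what is visible of it) and "extent" ([left, top, right, bottom] in pixels, round what is visible of it).
- viewer.landmark_of(picture, query): "xy" ([column, row] in pixels: a listed point, or the origin of a listed thing).
The state is a dict: "t": time; "joint_positions": joint angles; "qd": joint speeds; "joint_efforts": joint torques, N m; "position": TCP position; "eef_rot": TCP orientation; "contact_force": force on the tool from outside, world axes, zero at the start; "torque": the same for the moment, N m; "gripper_width": finger opening in mm.
Only numpy, scipy, OpenCV 4.12 (cv2) and the standard library are available. Lean on these libraries where they do the work, as an engineer would, in place of code of your own. Each camera call takes 0.05 s, during which the arm holds its last target.

## Working session

There is one attempt and no reset: what is moved stays moved. The work goes in short steps, each a Python script; the robot and the scene stay as the last script left them, time stands still between calls to the robot, and variables do not carry over. Pictures are saved under pics/ and viewed, and the job is handed in when it is done.

```bash
ls; mkdir -p pics; python3 - <<'E'
from station import r, ik, viewer, job_done
import cv2,numpy as np
print(r.observe()); print(r.grip_point_offset)
for n in ["scene","side","wrist"]:
    s=viewer.snapshot(n); cv2.imwrite(f"pics/{n}0.png",s["color"]); print(n,s["shot"],s["camera_matrix"].tolist(),s["world_from_camera"].round(3).tolist())
    for q in ["case","saddles","hood_tab","hood_top","case_hinge","blade","blade_tip","nozzle","cup"]:
        try:
            l=viewer.landmark_of(s,q)
            print(q,[(np.round(a["xy"],1).tolist(),round(a["p"],2)) for a in l[:2]])
        except Exception as e: print(q,e)
E
```

```text
pics
{'t': 0.0, 'joint_positions': array([-1.18963294e-01,  5.33440358e-02,  1.61430342e+00,  1.45609825e-05,
        1.47601985e+00, -1.18981298e-01]), 'qd': array([ 0.00014971, -0.00132186, -0.00055428, -0.00054965, -0.00045962,
        0.00074554]), 'joint_efforts': array([ 2.70554956e-04, -3.93670499e+01, -3.70175600e+01, -1.62778279e-04,
        6.93513779e-03, -6.06393527e-06]), 'position': array([6.24367963e+02, 1.02983820e-01, 2.30065355e+02]), 'eef_rot': array([-2.22026313e+00, -2.22030001e+00,  1.99562238e-03]), 'contact_force': array([ 0.33373886, -0.49666402, -0.7757631 ]), 'torque': array([-0.03532434,  0.02433656, -0.01518214]), 'gripper_width': 85.54461321605051}
18.700000000000003
scene 1 [[531.9876431085643, 0.0, 280.3775652877448], [0.0, 531.9876431085643, 208.20457118902195], [0.0, 0.0, 1.0]] [[-0.704, -0.511, 0.493, -72.892], [-0.71, 0.513, -0.483, 731.6], [-0.006, -0.69, -0.724, 763.888], [0.0, 0.0, 0.0, 1.0]]
case [([316.1, 196.9], 0.88)]
saddles [([316.7, 171.1], 0.98)]
hood_tab [([306.0, 200.1], 0.65)]
hood_top [([319.0, 170.2], 0.64), ([318.6, 158.2], 0.57)]

[... 316 characters left out ...]
.802, -0.597, 601.711], [0.0, 0.0, 0.0, 1.0]]
case []
saddles [([269.8, 175.4], 0.63)]
hood_tab [([273.7, 203.2], 0.56)]
hood_top [([269.1, 161.6], 0.62)]
case_hinge []
blade [([276.6, 269.0], 0.89)]
blade_tip [([329.1, 277.2], 0.96)]
nozzle [([323.6, 242.6], 0.58)]
cup [([290.1, 310.5], 0.75)]
wrist 3 [[325.86684735061715, 0.0, 279.3604426997112], [0.0, 325.86684735061715, 210.98765418803063], [0.0, 0.0, 1.0]] [[1.0, 0.0, 0.0, 624.051], [0.0, -0.964, -0.267, 67.884], [0.0, 0.267, -0.964, 373.819], [0.0, 0.0, 0.0, 1.0]]
case [([83.2, 42.9], 0.6)]
saddles [([25.2, 19.8], 0.58)]
hood_tab []
hood_top []
case_hinge [([71.6, 79.7], 0.67)]
blade []
blade_tip [([74.6, 81.3], 0.72)]
nozzle []
cup []
```

View pics/scene0.png

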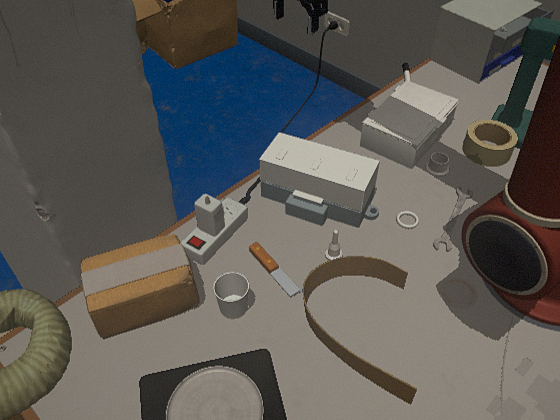

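View pics/side0.png

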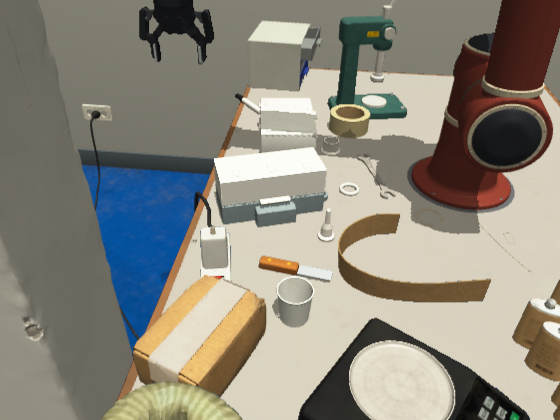

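View pics/wrist0.png

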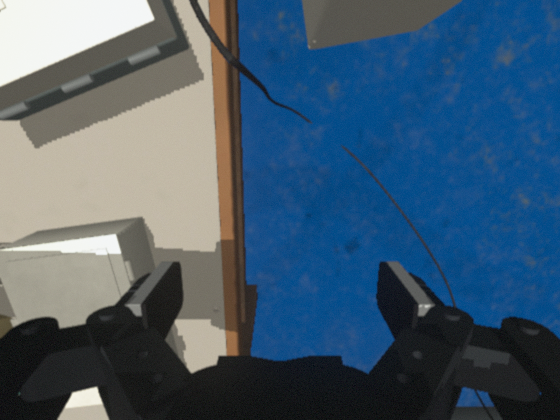

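The scene view shows the white hood at about (318,170), with its tab and step near (306,200) and the lug at (372,212) on the right. The blade lies at (262,255)→(292,293), the nozzle is at (335,243) and the cup at (232,293). Next I'll turn these into 3D positions.

```bash
cat > h.py <<'E'
from station import r, ik, viewer, job_done
import cv2,numpy as np
from scipy.spatial.transform import Rotation as R
def cloud(s):
    z=s["z_map"];K=s["camera_matrix"];T=np.array(s["world_from_camera"])
    v,u=np.mgrid[:z.shape[0],:z.shape[1]]
    P=np.stack([(u-K[0,2])*z/K[0,0],(v-K[1,2])*z/K[1,1],z],-1)
    W=P@T[:3,:3].T+T[:3,3]; W[z==0]=np.nan
    return W
def ray(s,xy,h):
    K=s["camera_matrix"];T=np.array(s["world_from_camera"])
    d=T[:3,:3]@np.array([(xy[0]-K[0,2])/K[0,0],(xy[1]-K[1,2])/K[1,1],1]);c=T[:3,3]
    return c+d*(h-c[2])/d[2]
def outl(s,q):
    l=viewer.outline_of(s,q); return l[0]["mask"] if l else None, (l[0]["p"] if l else 0)
E
python3 - <<'E'
from h import *
np.set_printoptions(precision=1,suppress=True)
for n in ["scene","side"]:
    s=viewer.snapshot(n);W=cloud(s)
    np.save(f"pics/W_{n}.npy",W)
    for q,h in [("hood_top",102),("hood_tab",47),("saddles",76),("case",0),("blade",0),("blade_tip",9),("nozzle",0),("cup",0)]:
        for a in viewer.landmark_of(s,q)[:1]: print(n,q,ray(s,a["xy"],h),a["p"])
    for q in ["hood","blade","nozzle","cup","case"]:
        m,p=outl(s,q)
        if m is None: print(q,None);continue
        X=W[m];X=X[~np.isnan(X[:,0])]
        np.save(f"pics/{n}_{q}.npy",X)
        print(n,q,p,m.sum(),"med",np.median(X,0),"p2",np.percentile(X,2,axis=0),"p98",np.percentile(X,98,axis=0))
        if q=="hood":
            t=X[X[:,2]>95]; (c,sz,a)=cv2.minAreaRect(t[:,:2].astype(np.float32)); print("top",c,sz,a,np.median(t[:,2]))
        if q=="blade":
            (c,sz,a)=cv2.minAreaRect(X[X[:,2]>5][:,:2].astype(np.float32)); print("rect",c,sz,a)
E
```

```text
scene hood_top [415.8 154.9 102. ] 0.65
scene hood_tab [396.4 202.6  47. ] 0.72
scene saddles [414.3 154.   76. ] 0.69
scene case [420.2 149.7   0. ] 0.91
scene blade [377.9 336.4   0. ] 0.78
scene blade_tip [283.  351.1   9. ] 0.67
scene nozzle [294.2 235.2   0. ] 0.6
scene cup [340.4 444.    0. ] 0.93
scene hood 0.84 5942 med [403.2 164.9  98.2] p2 [310.3  86.8  47.4] p98 [508.8 221.6 101.8]
top (417.9483642578125, 148.2158203125) (211.45957946777344, 93.61508178710938) 20.228717803955078 99.43275118588701
scene blade 0.58 798 med [343.9 341.8   9.6] p2 [284.8 326.    0.7] p98 [407.  357.   17.5]
rect (346.321533203125, 340.12640380859375) (23.3254451751709, 130.5094757080078) 81.45565032958984
scene nozzle 0.5 291 med [292.7 240.3  20.3] p2 [283.3 225.3  -0.1] p98 [308.7 250.4  64.4]
scene cup 0.66 1332 med [346.6 437.   33.4] p2 [313.9 413.3   0.6] p98 [366.9 465.7  59.7]
scene case 0.6 8144 med [395.2 170.3  85.6] p2 [306.8  87.2   3.7] p98 [505.  222.7 101.6]
side hood_top [418.8 139.5 102. ] 0.81
side hood_tab [400.  211.4  47. ] 0.81
side saddles [423.  145.2  76. ] 0.62
side
[... 156 characters left out ...]
.2 430.2   0. ] 0.62
side hood 0.62 5005 med [416.3 172.4  99.4] p2 [315.   94.3  49.6] p98 [515.6 221.5 103. ]
top (419.66339111328125, 147.41421508789062) (209.5404815673828, 94.64876556396484) 20.233028411865234 101.14640100049928
side blade 0.71 959 med [355.  341.2  10.1] p2 [287.  309.3  -2. ] p98 [411.1 355.9  18.3]
rect (348.9083557128906, 339.3072814941406) (24.525014877319336, 129.86819458007812) 81.76546478271484
side nozzle 0.53 294 med [298.  240.9  19.9] p2 [285.3 230.3   1.7] p98 [310.7 249.6  64.7]
side cup 0.95 1549 med [342.5 435.5  37.3] p2 [317.4 411.1   0. ] p98 [367.7 465.2  60.9]
side case 0.79 7401 med [412.8 180.6  76.6] p2 [310.5  90.7   2.8] p98 [516.9 222.6 102.8]
```

```bash
cat >> h.py <<'E'
C=np.array([418.8,147.8]); A=np.deg2rad(20.23)
ey=np.array([np.cos(A),np.sin(A)]); ex=np.array([np.sin(A),-np.cos(A)])
def cw(x,y,z): return np.array([*(C+x*ex+y*ey),z])
def wc(p): d=np.asarray(p)[...,:2]-C; return np.stack([d@ex,d@ey,np.asarray(p)[...,2]],-1)
def down(yaw,tilt=0,axis=None):
    # tool z down, tool x at world yaw; optional tilt about world axis
    x=np.array([np.cos(yaw),np.sin(yaw),0]);z=np.array([0,0,-1.]);y=np.cross(z,x)
    M=R.from_matrix(np.stack([x,y,z],1))
    if axis is not None: M=R.from_rotvec(tilt*np.asarray(axis))*M
    return M.as_rotvec()
BY=np.deg2rad(171.6); bd=np.array([np.cos(BY),np.sin(BY)])
BO=np.array([348.2,339.7])-30*bd
E
python3 - <<'E'
from h import *
np.set_printoptions(precision=2,suppress=True)
W=np.load("pics/W_scene.npy").reshape(-1,3);W=W[~np.isnan(W[:,0])]
# obstacles behind hood and general heights by case coords
c=wc(W)
m=(c[:,2]>5)&(abs(c[:,1])<150)&(c[:,0]>60)&(c[:,0]<400);
for a in range(60,320,20):
    k=m&(c[:,0]>=a)&(c[:,0]<a+20); print(a,k.sum(), c[k].max(0) if k.any() else "")
print("BO",BO)
print("grasp",ik([*BO,3],down(BY+np.pi)), ik([*BO,120],down(BY+np.pi)))
yaw=A-np.pi/2+np.pi
for x,z in [(-142,150),(-142,35),(-120,80),(-100,110),(-80,140)]:
    print(x,z,ik(cw(x,10,z),down(yaw)))
for y,ya in [(15,A),(-15,A+np.pi)]:
    for z in (60,230): print("rod",y,z,ik(cw(0,y,z),down(ya)))
E
```

```text
60 0 
80 0 
100 0 
120 0 
140 0 
160 922 [179.98 120.84 319.98]
180 1220 [199.93 125.09 317.72]
200 353 [219.96 107.04 302.46]
220 314 [239.85 -26.14  69.62]
240 275 [259.92 -30.97  68.35]
260 275 [279.94 -39.95  69.04]
280 248 [299.94 -45.99  70.05]
300 227 [319.99 -50.59  68.97]
BO [377.88 335.32]
grasp [ 0.58  0.03  2.05 -0.    1.06  2.3 ] [ 0.58 -0.14  1.99 -0.    1.29  2.3 ]
-142 150 [ 0.49 -0.26  2.04 -0.    1.36  0.13]
-142 35 [ 0.49 -0.1   2.11 -0.    1.13  0.13]
-120 80 [ 0.44 -0.19  2.1  -0.    1.22  0.09]
-100 110 [ 0.4  -0.24  2.09 -0.    1.29  0.04]
-80 140 [ 0.35 -0.28  2.08 -0.    1.35 -0.  ]
rod 15 60 [ 0.18 -0.18  2.14 -0.    1.19  1.4 ]
rod 15 230 [ 0.18 -0.36  1.98 -0.    1.52  1.4 ]
rod -15 60 [ 0.16 -0.26  2.21 -0.    1.2  -1.76]
rod -15 230 [ 0.16 -0.45  2.05 -0.    1.54 -1.76]
```

```bash
python3 - <<'E'
from h import *
np.set_printoptions(precision=2,suppress=True)
r.reach([*BO,130],down(BY+np.pi))
print(r.observe()["t"])
r.move_straight([*BO,30],vel=150)
r.move_straight([*BO,3],vel=60)
o=r.observe();print(o["t"],o["position"],o["contact_force"])
s=viewer.snapshot("side");cv2.imwrite("pics/side1.png",s["color"])
s=viewer.snapshot("wrist");cv2.imwrite("pics/wrist1.png",s["color"])
E
```

```text
4.975
6.3917 [377.66 335.2    2.63] [ 0.16 -0.17 -0.07]
```

View pics/side1.png

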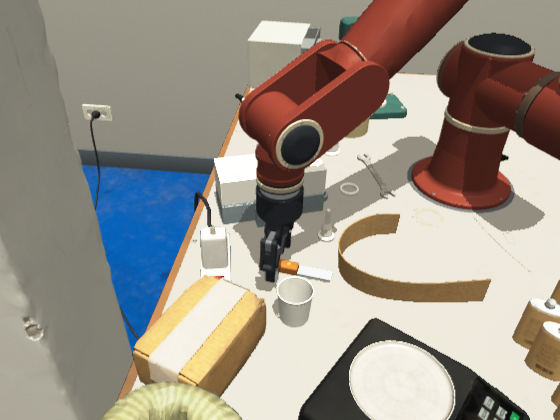

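View pics/wrist1.png

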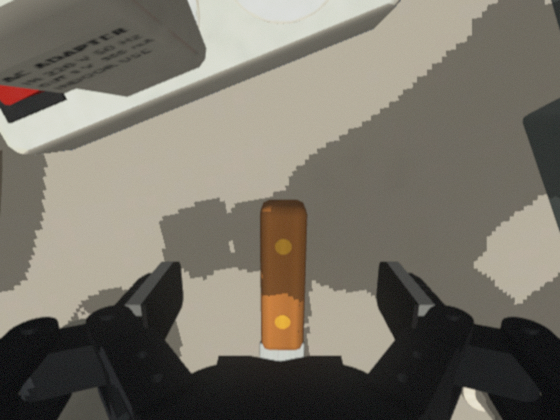

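Wrist view: the handle is centred between the pads at about (283,285), so I can grip it.

```bash
python3 - <<'E'
from h import *
np.set_printoptions(precision=2,suppress=True)
r.grasp(effort=60)
o=r.observe();print(o["t"],o["position"],o["gripper_width"],o["contact_force"])
r.move_straight([*BO,130],vel=200)
r.reach(cw(-95-90,10,120),down(A+np.pi/2))
r.move_straight(cw(-95-90,10,3+32.5),vel=150)
o=r.observe();print(o["t"],o["position"],o["contact_force"])
for n in ["scene","side"]:
    s=viewer.snapshot(n);cv2.imwrite(f"pics/{n}2.png",cv2.resize(s["color"][120:340,180:440],None,fx=3,fy=3)[:600])
    for q,h in [("blade_tip",41.5),("hood_tab",47),("blade",32.5)]:
        print(n,q,[(wc(ray(s,a["xy"],h)),round(a["p"],2)) for a in viewer.landmark_of(s,q)[:2]])
    W=cloud(s); c=wc(W)
    m=(abs(c[...,1]-10)<8)&(c[...,0]>-150)&(c[...,0]<-60)&(c[...,2]>25)&(c[...,2]<60)
    X=c[m]
    for a in range(-150,-60,10):
        k=(X[:,0]>=a)&(X[:,0]<a+10)
        if k.any(): print(a,k.sum(),np.median(X[k],0))
E
```

```text
7.1083 [378.21 335.52   3.37] 18.39888244054712 [0.15 0.6  2.06]
10.4083 [364.76 325.22  36.19] [-0.83  0.53 -0.66]
scene blade_tip [(array([-88.91,  15.21,  41.5 ]), 0.61)]
scene hood_tab [(array([-49.52,   6.41,  47.  ]), 0.77)]
scene blade []
-140 11 [-134.58    3.73   40.61]
-130 17 [-125.01    4.89   40.4 ]
-120 4 [-116.91    5.09   40.47]
-100 3 [-92.74   4.28  40.54]
-90 1 [-89.86   3.52  39.96]
-80 6 [-70.34   8.56  29.95]
-70 43 [-66.26  10.5   32.79]
side blade_tip [(array([-92.55,  15.16,  41.5 ]), 0.86)]
side hood_tab [(array([-59.36,   6.31,  47.  ]), 0.94), (array([-329.57,   43.13,   47.  ]), 0.54)]
side blade [(array([-180.61,   11.34,   32.5 ]), 0.75)]
-150 6 [-141.81    6.03   44.68]
-140 3 [-136.53    3.75   44.07]
-70 1 [-66.86  17.59  28.28]
```

View pics/scene2.png

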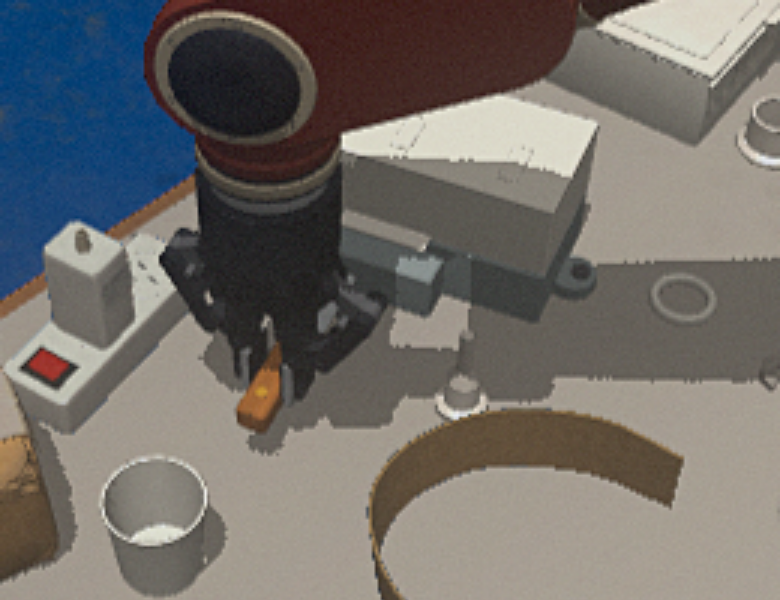

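View pics/side2.png

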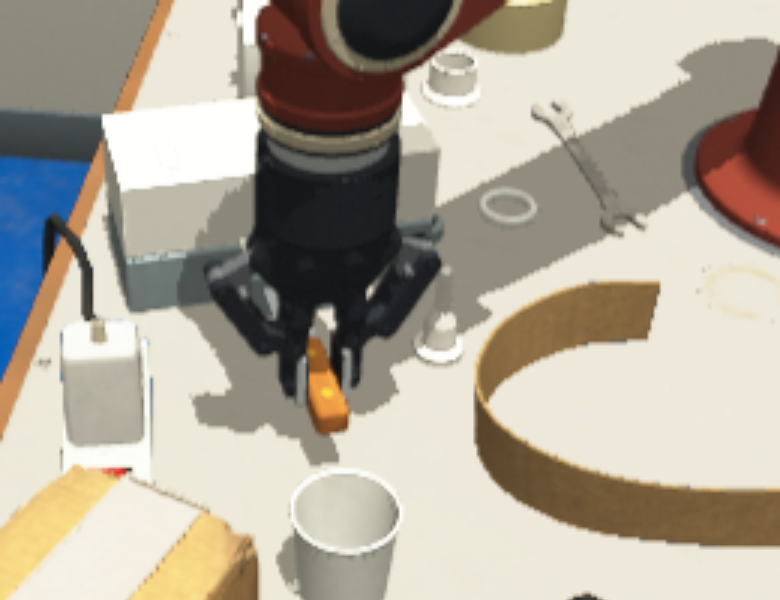

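```bash
python3 - <<'E'
from h import *
np.set_printoptions(precision=2,suppress=True)
r.move_straight(cw(-95-49,10,35.5),vel=80)
o=r.observe();print(o["t"],wc(o["position"]),o["contact_force"])
for th in [0.12,0.25,0.4,0.55,0.7]:
    x=45-94.5*np.cos(th); z=47+94.5*np.sin(th)-1.5
    r.move_straight(cw(x-95,10,z-9+3),vel=90)
    o=r.observe();print(th,o["t"],wc(o["position"]),o["contact_force"])
for n in ["scene","side"]:
    s=viewer.snapshot(n);cv2.imwrite(f"pics/{n}3.png",cv2.resize(s["color"][80:280,180:440],None,fx=3,fy=3)[:600])
E
```

```text
11.475 [-143.84   10.06   35.54] [-0.82  0.77 -0.08]
0.12 11.7917 [-144.26   10.73   51.59] [-0.14  0.91 -1.82]
0.25 12.075 [-141.68   10.52   63.37] [ 0.88 -0.35 -2.03]
0.4 12.3833 [-137.01   10.52   76.78] [ 0.93  0.58 -1.53]
0.55 12.6917 [-130.44   10.55   89.51] [ 0.11  0.5  -0.54]
0.7 13.0 [-121.98   10.64  101.24] [ 0.03  0.45 -1.49]
```

View pics/scene3.png

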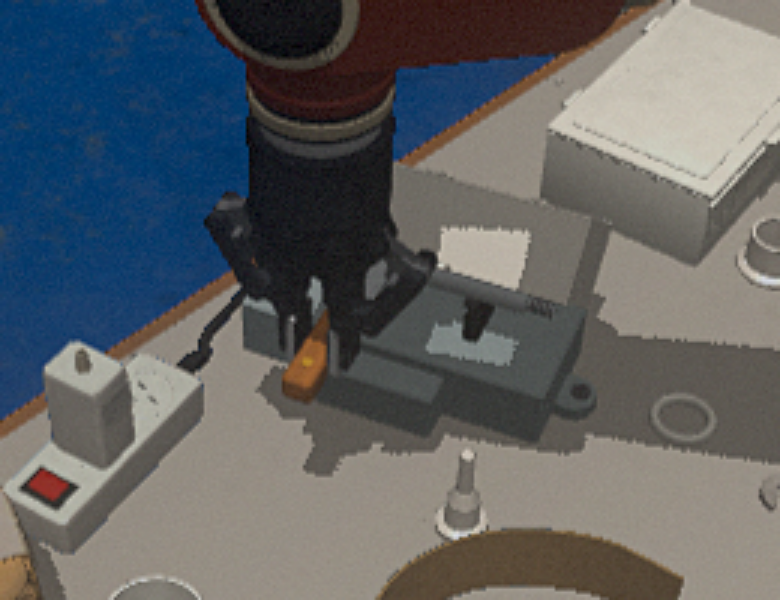

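View pics/side3.png

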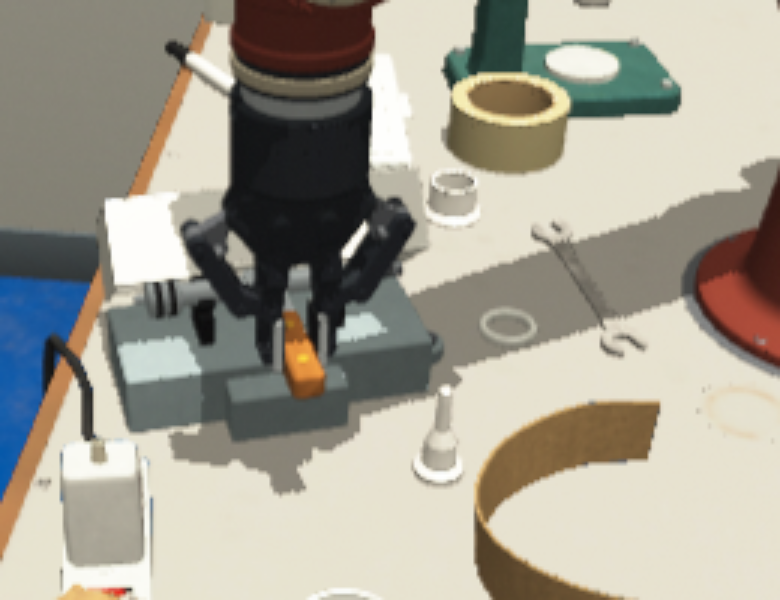

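```bash
python3 - <<'E'
from h import *
np.set_printoptions(precision=1,suppress=True)
print(r.observe()["t"], r.observe()["contact_force"])
s=viewer.snapshot("side");c=wc(cloud(s))
for n in ["scene","side"]:
  s=viewer.snapshot(n);c=wc(cloud(s)); m,p=outl(s,"hood")
  print(n,p, None if m is None else m.sum())
  if m is not None:
    X=c[m]; X=X[(abs(X[:,1])<110)]
    for a in range(-60,160,10):
        k=(X[:,0]>=a)&(X[:,0]<a+10)
        if k.sum()>3: print(a,k.sum(),X[k,1].min(),X[k,1].max(),np.percentile(X[k,2],[5,50,95]))
E
```

```text
13.1 [ 1.3  0.6 -1.2]
scene 0.82 2146
-40 5 -30.876209523920377 -26.6006115039974 [110.  111.8 113. ]
-30 116 -105.04359204645387 1.292201153322897 [101.6 104.6 109. ]
-20 507 -106.1464327958547 11.459675505241368 [104.8 112.1 118.7]
-10 585 -105.90917060671653 16.872396173842972 [116.6 123.8 131.3]
0 607 -106.1507818047318 20.838963845397355 [126.7 135.9 143.2]
10 145 -106.34607040265574 19.340249689070404 [ 90.4 141.5 144. ]
20 47 -105.94798288858199 3.794791270195551 [ 70.6 115.3 136. ]
30 37 -106.0653469614937 -4.1823525307080835 [ 63.4  96.7 126.2]
40 22 -105.82221550926974 19.464222211066502 [ 56.8  82.  115.3]
50 25 -106.09401153589839 -15.233685689520494 [ 58.2  86.3 110.2]
60 16 -105.92467614514074 -32.183883081888986 [ 72.4  87.4 102.5]
side 0.69 1472
-40 12 17.15893490713743 29.302003803585002 [111.6 113.4 114.8]
-30 89 -102.58219304955514 104.75830358252396 [103.9 106.2 111.6]
-20 323 -104.32788550129607 105.19035466883508 [105.2 111.7 118.1]
-10 273 -104.45328639198938 105.19444196311144 [115.6 124.1 130.9]
0 434 -105.4351272932 105.50045952991351 [127.8 136.3 143.3]
10 168 -104.75597298114106 105.47853986394762 [ 78.6 142.8 146. ]
20 18 -102.94980614609274 105.63117359138185 [ 66.2  88.7 119.8]
30 18 -102.36539956154137 105.67131418382964 [ 59.   92.2 122.6]
40 28 -68.45726548845022 105.48286992465198 [ 53.2  58.7 103.8]
50 27 -67.00742195577163 105.45568271606768 [ 50.6  55.2 104.1]
60 6 105.1077809032139 105.64677339042959 [71.6 91.3 99.3]
120 7 75.97742895076496 91.92745611643728 [-2.  -1.1 -0.2]
```

The depth data puts the cover at about 0.7 rad, resting on the blade as intended. I'll keep going along the arc.

```bash
python3 - <<'E'
from h import *
np.set_printoptions(precision=2,suppress=True)
for th in [0.85,1.0,1.15,1.3]:
    x=45-94.5*np.cos(th); z=47+94.5*np.sin(th)-1.5
    r.move_straight(cw(x-95,10,z-9+3),vel=100)
    o=r.observe();print(th,o["t"],wc(o["position"]),o["contact_force"])
r.hold(0.6)
for n in ["scene","side"]:
  s=viewer.snapshot(n);cv2.imwrite(f"pics/{n}4.png",cv2.resize(s["color"][80:280,180:440],None,fx=3,fy=3)[:600])
E
```

```text
0.85 13.6417 [-111.91   10.78  111.58] [ 0.58  0.3  -1.14]
1.0 13.9333 [-100.7    10.45  119.62] [-0.67  0.09 -1.46]
1.15 14.225 [-88.44  10.22 125.96] [ 0.07  0.14 -1.62]
1.3 14.5167 [-75.22  10.13 130.63] [ 0.3  -0.92 -0.52]
```

View pics/scene4.png

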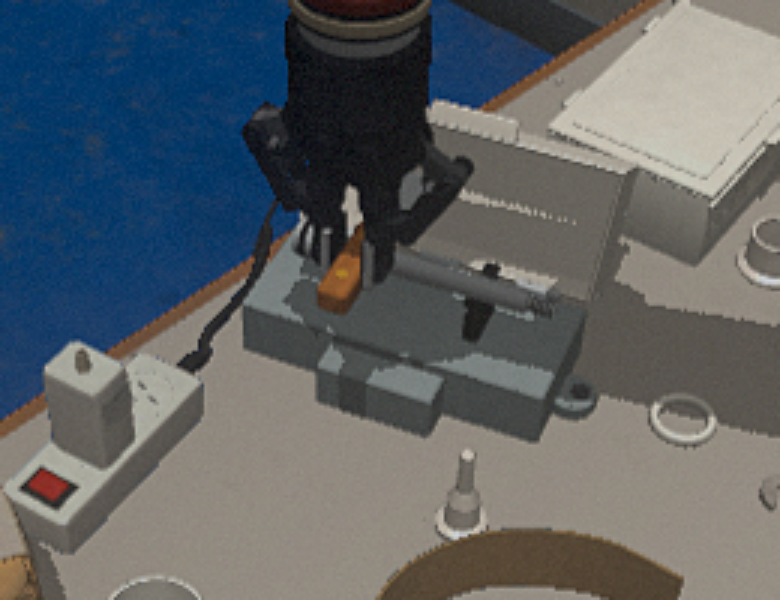

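The cover now stands open. I'll back the blade out and lay it where it was.

```bash
python3 - <<'E'
from h import *
np.set_printoptions(precision=2,suppress=True)
r.move_straight(cw(-185,10,140),vel=250)
r.reach([*BO,100],down(BY+np.pi))
r.move_straight([*BO,20],vel=150)
r.move_straight([*BO,3.2],vel=40)
o=r.observe();print(o["t"],o["position"],o["contact_force"])
r.open_gripper()
r.move_straight([*BO,150],vel=200)
r.reach(cw(0,15,230),down(A))
o=r.observe();print(o["t"],o["position"],o["contact_force"])
for n in ["scene","side","wrist"]:
  s=viewer.snapshot(n);cv2.imwrite(f"pics/{n}5.png",s["color"])
  W=cloud(s)
  for q,h in [("blade",0),("blade_tip",9)]:
      print(n,q,[(ray(s,a["xy"],h),round(a["p"],2)) for a in viewer.landmark_of(s,q)[:1]])
  for q,h in [("rod",76),("rod_head",76),("saddles",76)]:
      print(n,q,[(wc(ray(s,a["xy"],h)),round(a["p"],2)) for a in viewer.landmark_of(s,q)[:1]])
  m,p=outl(s,"rod")
  if m is not None:
      X=wc(W[m]);X=X[~np.isnan(X[:,0])]; print("rod",p,m.sum(),np.percentile(X,[1,50,99],axis=0))
E
```

```text
18.8583 [377.99 335.4    3.35] [-0.45  0.23  2.73]
21.2667 [432.22 153.21 228.42] [-0.11 -0.48 -0.81]
scene blade []
scene blade_tip [(array([283.95, 350.86,   9.  ]), 0.87)]
scene rod [(array([ -2.64, -12.33,  76.  ]), 0.96)]
scene rod_head [(array([-1.6 , 68.04, 76.  ]), 0.6)]
scene saddles [(array([ 1.98, -2.63, 76.  ]), 0.57)]
rod 0.6 750 [[-240.78  -59.14    2.79]
 [-208.78   -2.43    9.8 ]
 [-176.32   55.25   17.93]]
side blade [(array([385.19, 334.59,   0.  ]), 0.88)]
side blade_tip [(array([290.  , 349.98,   9.  ]), 0.71)]
side rod [(array([  7.52, -11.28,  76.  ]), 0.63)]
side rod_head [(array([ 1.97, 70.63, 76.  ]), 0.74)]
side saddles [(array([ 4.95, -0.71, 76.  ]), 0.69)]
rod 0.84 703 [[-12.98 -88.28  43.48]
 [ -3.65   7.75  80.12]
 [ 36.21  82.35  88.73]]
wrist blade [(array([376.68, 335.62,   0.  ]), 0.63)]
wrist blade_tip [(array([278.9 , 346.25,   9.  ]), 0.74)]
wrist rod [(array([ 1.5 , -7.06, 76.  ]), 0.72)]
wrist rod_head [(array([-2.84, 68.11, 76.  ]), 0.91)]
wrist saddles [(array([-0.12,  0.91, 76.  ]), 0.96)]
rod 0.9 3287 [[-10.79 -91.83  76.17]
 [  0.87  12.88  83.17]
 [ 12.89  79.28  90.06]]
```

View pics/scene5.png

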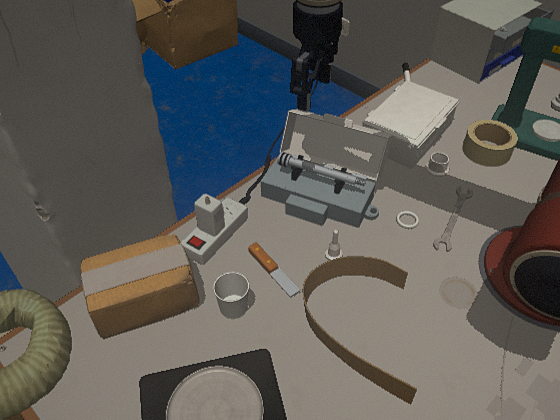

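View pics/wrist5.png

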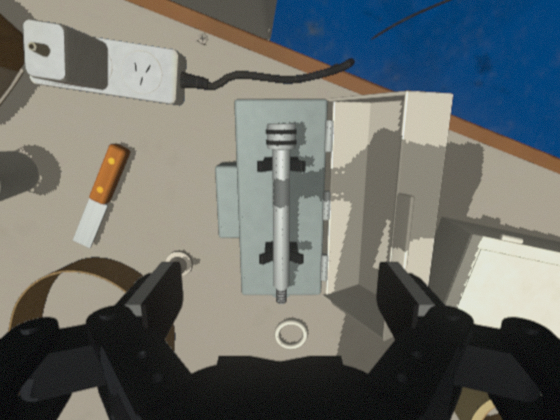

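View pics/side5.png

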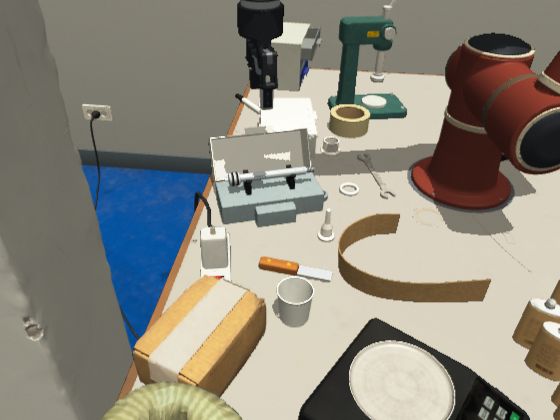

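The wrist view shows the open cover clear to the right, the rod at column 281 with its head at (281,135) and tip at (281,302), and the blade flat on the bench. The rod centre is at case y ≈ -7. I'll grasp 13 mm toward the head, near its centre of mass.

```bash
python3 - <<'E'
from h import *
np.set_printoptions(precision=2,suppress=True)
r.move_straight(cw(0,6,130),vel=200)
r.move_straight(cw(0,6,57),vel=80)
o=r.observe();print(o["t"],wc(o["position"]),o["contact_force"])
r.grasp(effort=70)
o=r.observe();print(o["t"],wc(o["position"]),o["gripper_width"],o["contact_force"])
r.move_straight(cw(0,6,80),vel=50)
o=r.observe();print(o["t"],wc(o["position"]),o["gripper_width"],o["contact_force"])
r.move_straight(cw(0,6,215),vel=150)
o=r.observe();print(o["t"],wc(o["position"]),o["gripper_width"],o["contact_force"])
s=viewer.snapshot("side");cv2.imwrite("pics/side6.png",s["color"])
E
```

```text
24.025 [ 0.1   6.57 57.62] [ 0.02  0.   -0.72]
24.6833 [ 1.2   6.33 57.46] 13.761757630029296 [ 1.86 -6.2   1.05]
25.2917 [-0.11  5.99 80.13] 13.878243987291928 [-0.36  0.36 -2.5 ]
26.3417 [ -0.12   5.26 213.57] 14.026354984700172 [ 0.28  0.44 -2.78]
```

View pics/side6.png

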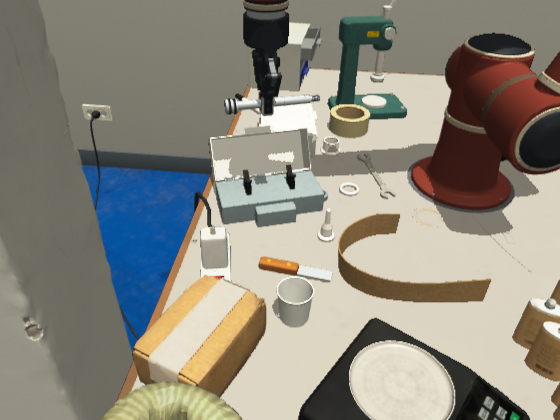

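```bash
python3 - <<'E'
from h import *
np.set_printoptions(precision=2,suppress=True)
q=np.array(r.observe()["joint_positions"]); q[5]-=np.pi
r.movej(q)
r.reach(cw(1,-13,215),down(A+np.pi))
o=r.observe();print(o["t"],wc(o["position"]),o["gripper_width"],o["contact_force"])
r.move_straight(cw(1,-13,110),vel=150)
o=r.observe();print(o["t"],wc(o["position"]),o["gripper_width"],o["contact_force"])
for n in ["scene","side"]:
  s=viewer.snapshot(n);cv2.imwrite(f"pics/{n}7.png",cv2.resize(s["color"][80:280,180:440],None,fx=3,fy=3)[:600])
  W=cloud(s)
  for q,h in [("rod",129),("rod_head",129)]:
      print(n,q,[(wc(ray(s,a["xy"],h)),round(a["p"],2)) for a in viewer.landmark_of(s,q)[:1]])
  m,p=outl(s,"rod")
  if m is not None:
      X=wc(W[m]);X=X[X[:,2]>100]; print("rod",p,len(X),np.percentile(X,[1,50,99],axis=0))
E
```

```text
29.2917 [  1.02 -13.14 215.1 ] 13.862824816951102 [ 0.04  0.33 -2.59]
30.1417 [  1.15 -12.18 110.94] 13.702909147781995 [ 0.03  0.58 -2.22]
scene rod [(array([ -6.31,   0.29, 129.  ]), 0.57)]
scene rod_head [(array([  2.22, -77.4 , 129.  ]), 0.84)]
rod 0.61 667 [[-13.47 -86.23 120.5 ]
 [ -5.4  -33.83 132.28]
 [  7.    85.82 140.99]]
side rod [(array([ 10.48,  -3.05, 129.  ]), 0.79)]
side rod_head [(array([ 13.19, -83.66, 129.  ]), 0.98)]
rod 0.93 651 [[-11.94 -83.65 119.49]
 [ -4.07   5.48 133.28]
 [  6.11  88.34 142.87]]
```

View pics/scene7.png

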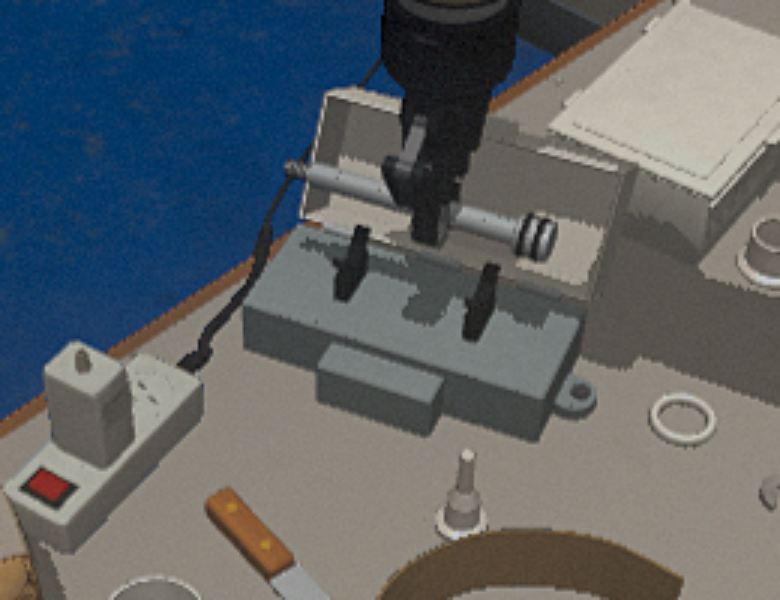

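View pics/side7.png

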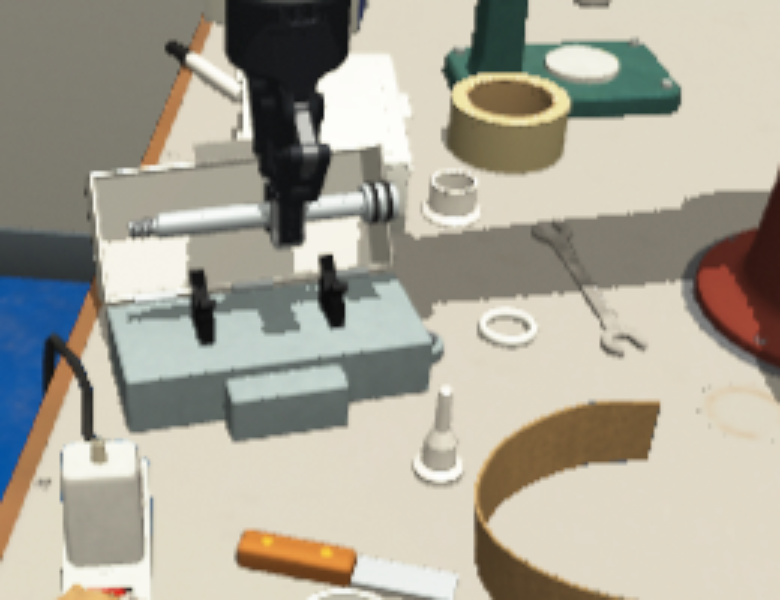

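The rod's head now points to the lug end and its centre is at y ≈ 0–2. I'll lower it into the saddles.

```bash
python3 - <<'E'
from h import *
np.set_printoptions(precision=2,suppress=True)
r.move_straight(cw(1,-13,72),vel=80)
for z in [64,60,58.5,57.5,57]:
    r.move_straight(cw(1,-13,z),vel=25)
    o=r.observe();print(o["t"],wc(o["position"]),o["gripper_width"],o["contact_force"],o["torque"])
    if o["contact_force"][2]>6: break
s=viewer.snapshot("side")
m,p=outl(s,"rod"); X=wc(cloud(s)[m]);X=X[X[:,2]>60]; print("rod",p,len(X),np.percentile(X,[1,50,99],axis=0))
cv2.imwrite("pics/side8.png",cv2.resize(s["color"][80:280,180:440],None,fx=3,fy=3)[:600])
E
```

```text
31.6333 [  1.   -13.08  63.9 ] 13.940563667708084 [ 0.16  0.94 -1.72] [ 0.01 -0.03  0.  ]
31.9417 [  0.97 -13.21  59.74] 13.891134153352992 [-0.2  -0.63 -2.76] [-0.03  0.01  0.08]
32.1917 [  1.   -13.08  58.42] 13.532166845319175 [ 0.65 -0.26 -1.97] [ 0.   -0.03  0.02]
32.4417 [  1.16 -12.74  57.7 ] 13.905220055483385 [ 0.56  0.12 -2.48] [-0.09 -0.12  0.01]
32.6917 [  1.27 -12.64  57.5 ] 13.825863738698475 [-0.42 -2.25  1.69] [-0.3   0.07  0.  ]
rod 0.6 515 [[-11.52 -83.12  70.02]
 [ -4.     9.39  80.6 ]
 [  5.58  83.37  89.2 ]]
```

View pics/side8.png

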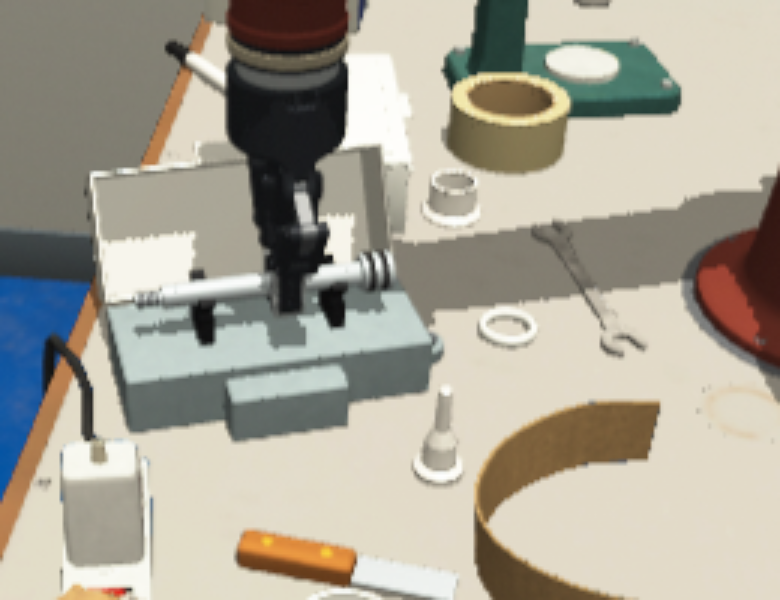

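```bash
python3 - <<'E'
from h import *
np.set_printoptions(precision=2,suppress=True)
r.move_straight(cw(1.2,-13,56.4),vel=25)
o=r.observe();print(o["t"],wc(o["position"]),o["contact_force"])
r.open_gripper()
r.hold(0.4)
r.move_straight(cw(1.2,-13,110),vel=80)
r.move_straight(cw(1.2,-13,220),vel=250)
o=r.observe();print(o["t"],wc(o["position"]),o["contact_force"])
for n in ["scene","wrist"]:
  s=viewer.snapshot(n);cv2.imwrite(f"pics/{n}9.png",s["color"])
  m,p=outl(s,"rod"); X=wc(cloud(s)[m]);X=X[X[:,2]>60]; print("rod",p,len(X),np.percentile(X,[1,50,99],axis=0))
  for q,h in [("rod",76),("rod_head",76),("saddles",76)]:
      print(n,q,[(wc(ray(s,a["xy"],h)),round(a["p"],2)) for a in viewer.landmark_of(s,q)[:1]])
# ik for closing
tl=0.5
for al in [(tl),(-tl)]:
  for yaw in [A-np.pi/2,A+np.pi/2]:
    o=down(yaw,al,[*ey,0]); M=R.from_rotvec(o).as_matrix(); print(al,yaw, "toolz case",M[:2,2]@ex,M[2,2], [ik(cw(x,0,z),o) for x,z in [(130,170),(118,125),(20,140)]])
E
```

```text
33.0417 [  1.29 -12.58  57.38] [-2.   -1.38  6.9 ]
35.5417 [  1.15 -13.34 219.21] [-0.53  1.1   0.02]
rod 0.77 783 [[-13.4  -86.55  67.05]
 [ -4.9  -13.16  79.16]
 [  6.61  85.62  87.83]]
scene rod [(array([-11.7 ,   0.66,  76.  ]), 0.79)]
scene rod_head [(array([ -2.38, -80.72,  76.  ]), 0.88)]
scene saddles [(array([-5.63, -2.42, 76.  ]), 0.8)]
rod 0.77 3526 [[-11.02 -87.13  76.44]
 [  0.55 -23.06  83.21]
 [ 12.21  82.45  90.29]]
wrist rod [(array([ 2.56,  0.29, 76.  ]), 0.9)]
wrist rod_head [(array([  3.12, -75.37,  76.  ]), 0.79)]
wrist saddles [(array([ 2.74, -3.47, 76.  ]), 0.83)]
0.5 -1.2177162191164437 toolz case -0.4794255386042026 -0.8775825618903725 [array([-0.34, -0.12,  1.95,  0.38,  1.65,  2.42]), array([-0.32, -0.08,  1.99,  0.38,  1.56,  2.4 ]), array([-0.15, -0.21,  2.08,  0.43,  1.54,  2.56])]
0.5 1.9238764344733494 toolz case -0.47942553860420245 -0.8775825618903728 [array([-0.34, -0.12,  1.95,  0.38,  1.65, -0.72]), array([-0.32, -0.08,  1.99,  0.38,  1.56, -0.74]), array([-0.15, -0.21,  2.08,  0.43,  1.54, -0.58])]
-0.5 -1.2177162191164437 toolz case 0.4794255386042026 -0.8775825618903725 [array([ 0.18, -0.33,  2.12, -0.51,  1.3 ,  3.1 ]), array([ 0.21, -0.27,  2.15, -0.53,  1.23, -3.11]), array([ 0.43, -0.25,  2.11, -0.51,  1.35, -2.94])]
-0.5 1.9238764344733494 toolz case 0.47942553860420245 -0.8775825618903728 [array([ 0.18, -0.33,  2.12, -0.51,  1.3 , -0.04]), array([ 0.21, -0.27,  2.15, -0.53,  1.23,  0.03]), array([ 0.43, -0.25,  2.11, -0.51,  1.35,  0.21])]
```

View pics/wrist9.png

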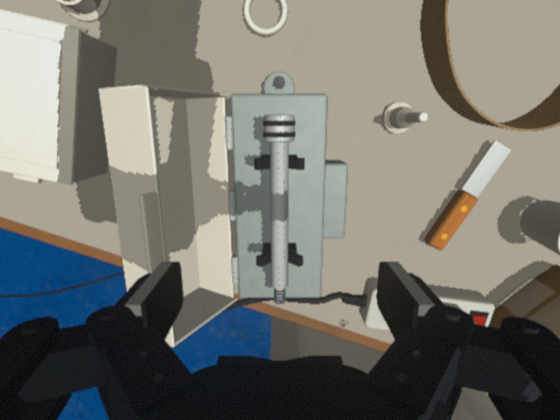

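View pics/scene9.png

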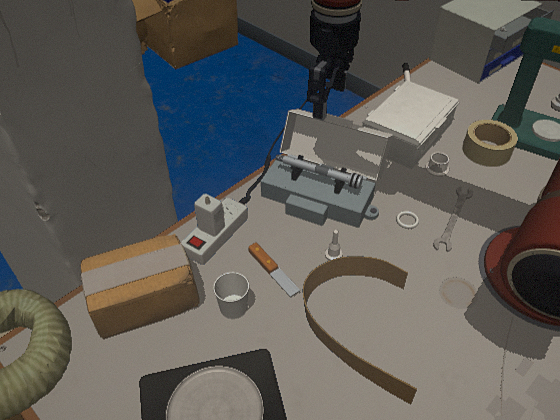

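The rod sits in both saddles with its head at the lug end, and all fingers are clear. To shut the cover I'll hook the closed fingertips behind the tab and follow its arc.

```bash
cat >> h.py <<'E'
def hook(th,dt=0,du=0):
    al=max(0,1.4-th)
    t=4+max(0,-np.cos(al+th))*7+dt; u=97+du
    Cx=45+1+u*-np.cos(th)+t*np.sin(th); Cz=47+u*np.sin(th)+t*np.cos(th)
    return cw(Cx+11*np.cos(al),0,Cz+11*np.sin(al)), down(A+np.pi/2,-al,[*ey,0])
E
python3 - <<'E'
from h import *
np.set_printoptions(precision=2,suppress=True)
for th in [2.1,1.8,1.4,1.1,.9,.75]:
    p,o=hook(th); print(th,wc(p),ik(p,o))
p,o=hook(.75,0,45); print(wc(p),ik(p,o))
r.grasp(effort=30)
p,o=hook(2.1,12); p[2]=200
r.reach(p,o)
p2,o=hook(2.1,12); print(wc(p2))
r.move_straight(p2+[0,0,6],vel=120)
ob=r.observe();print(ob["t"],wc(ob["position"]),ob["contact_force"])
for n in ["scene","side"]:
  s=viewer.snapshot(n);cv2.imwrite(f"pics/{n}10.png",cv2.resize(s["color"][80:280,180:440],None,fx=3,fy=3)[:600])
E
```

```text
2.1 [112.47  -0.   126.93] [-0.07 -0.27  2.09 -0.    1.32 -0.42]
1.8 [ 84.48  -0.   140.19] [-0.01 -0.3   2.09 -0.    1.35 -0.37]
1.4 [ 44.45  -0.   143.27] [ 0.07 -0.33  2.1  -0.    1.36 -0.28]
1.1 [ 16.07   0.   138.51] [ 0.32 -0.3   2.12 -0.31  1.33  0.04]
0.9 [ -1.51   0.   130.74] [ 0.48 -0.22  2.11 -0.51  1.36  0.26]
0.75 [-13.49  -0.   122.7 ] [ 0.58 -0.14  2.09 -0.64  1.4   0.4 ]
[-46.42   0.   153.38] [ 0.64 -0.15  2.04 -0.62  1.48  0.42]
[122.83  -0.   120.87]
38.7667 [122.96   0.48 127.56] [1.   0.43 0.46]
```

View pics/scene10.png

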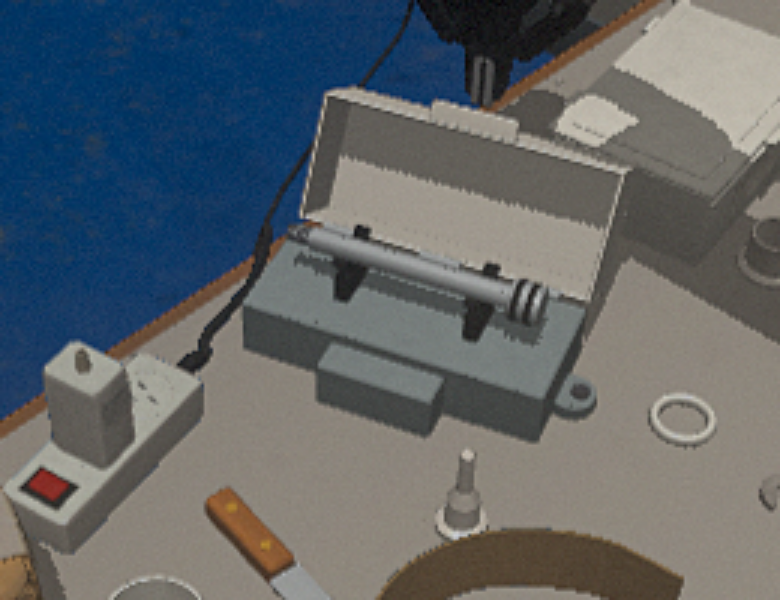

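View pics/side10.png

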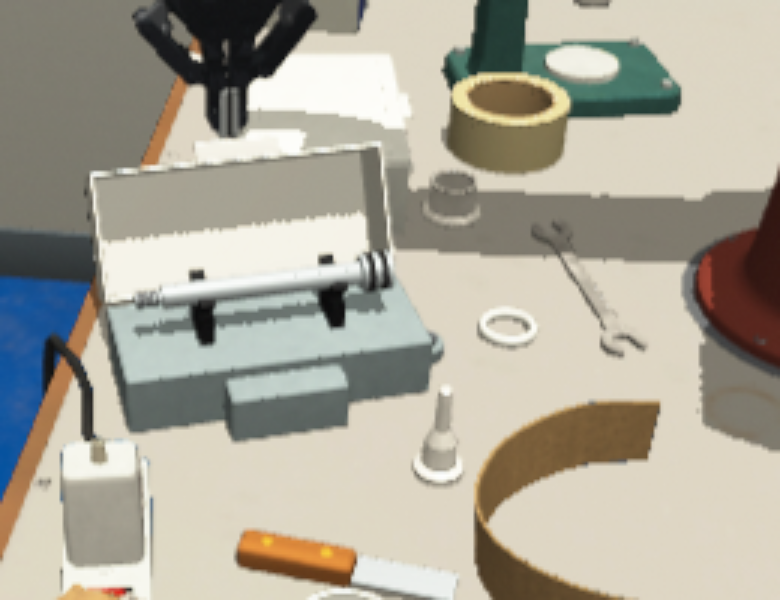

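```bash
python3 - <<'E'
from h import *
np.set_printoptions(precision=2,suppress=True)
for th in [2.1,1.95,1.8,1.65,1.5]:
    p,o=hook(th); r.move_straight(p,frame=o,vel=90)
    ob=r.observe();print(th,ob["t"],wc(ob["position"]),ob["contact_force"])
for n in ["scene","side"]:
  s=viewer.snapshot(n);cv2.imwrite(f"pics/{n}11.png",cv2.resize(s["color"][60:260,180:440],None,fx=3,fy=3)[:600])
E
```

```text
2.1 39.1333 [112.5    0.5  127.63] [ 0.81 -0.51  0.42]
1.95 39.4583 [ 98.76   0.31 135.31] [ 0.43 -0.69  0.37]
1.8 39.7833 [ 84.19   0.01 140.26] [-0.02 -1.06  1.19]
1.65 40.1083 [ 68.99  -0.08 143.25] [ 0.15 -0.2   0.45]
1.5 40.425 [ 53.97  -0.13 143.88] [-0.81 -0.24  0.21]
```

View pics/scene11.png

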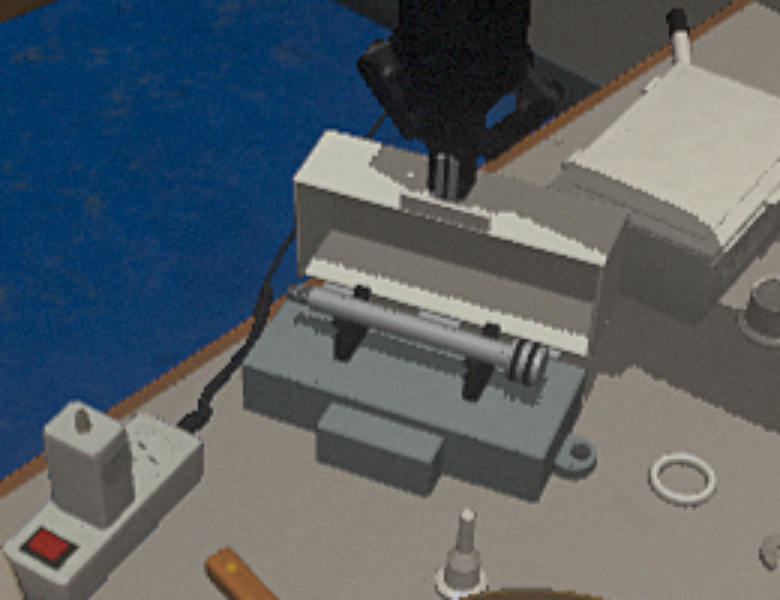

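View pics/side11.png

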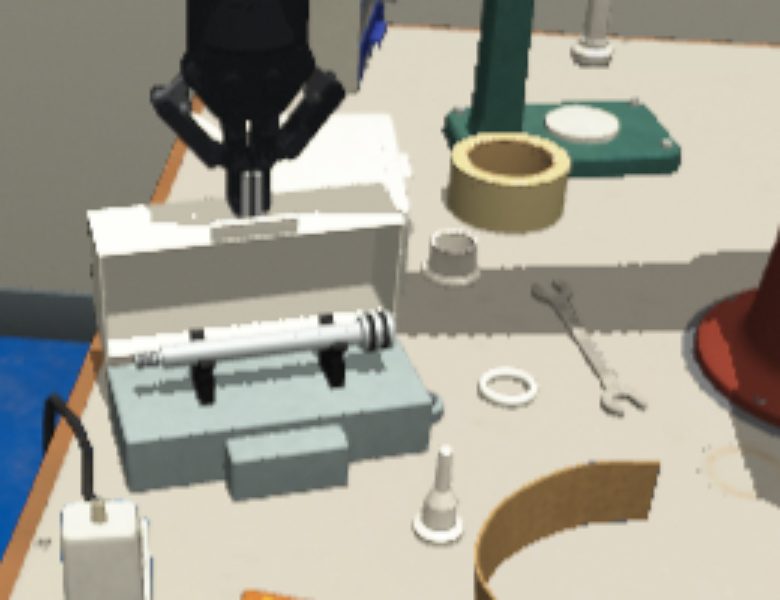

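The fingertips at (447,190) are hooked behind the tab and the cover is near 1.5 rad, following as it should. I'll continue.

```bash
python3 - <<'E'
from h import *
np.set_printoptions(precision=2,suppress=True)
for th in [1.35,1.2,1.05,.9,.75,.65]:
    p,o=hook(th); r.move_straight(p,frame=o,vel=80)
    ob=r.observe();print(th,ob["t"],wc(ob["position"]),ob["contact_force"])
for n in ["scene","side"]:
  s=viewer.snapshot(n);cv2.imwrite(f"pics/{n}12.png",cv2.resize(s["color"][60:260,180:440],None,fx=3,fy=3)[:600])
E
```

```text
1.35 40.8583 [ 39.51  -0.07 142.98] [-0.85  0.63 -0.17]
1.2 41.1917 [ 25.   -0.1 140.8] [ 0.29 -0.08 -0.15]
1.05 41.525 [ 11.66  -0.13 136.55] [0.38 0.02 0.13]
0.9 41.8583 [ -1.12  -0.09 130.46] [-0.47 -0.38 -0.08]
0.75 42.1917 [-13.02  -0.04 122.57] [-0.11 -1.02  0.3 ]
0.65 42.4583 [-20.3   -0.07 116.34] [-0.21  0.36  0.92]
```

View pics/scene12.png

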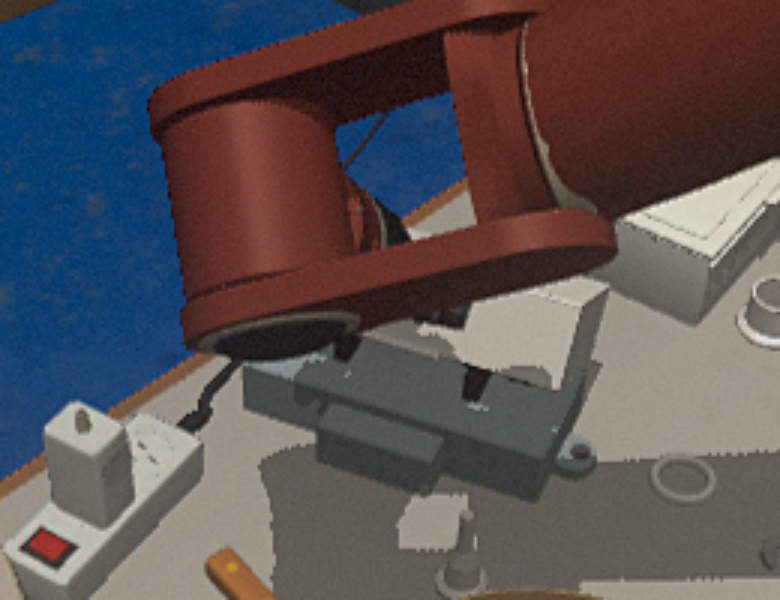

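View pics/side12.png

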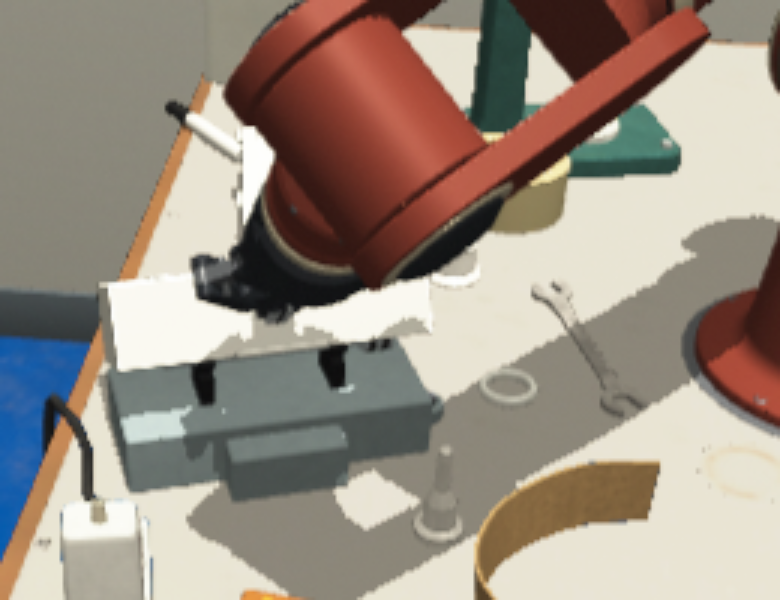

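```bash
python3 - <<'E'
from h import *
np.set_printoptions(precision=2,suppress=True)
p,o=hook(.65,0,60); r.move_straight(p,frame=o,vel=120)
ob=r.observe();print(ob["t"],wc(ob["position"]),ob["contact_force"])
q=cw(-80,0,260); r.reach(q,down(A+np.pi/2))
r.hold(.5)
for n in ["scene","side"]:
  s=viewer.snapshot(n);cv2.imwrite(f"pics/{n}13.png",s["color"])
  m,pp=outl(s,"hood"); X=wc(cloud(s)[m]);print(n,pp,np.nanpercentile(X,[1,50,99],axis=0))
  t=X[(X[:,2]>85)&(abs(X[:,0])<40)]; c=np.linalg.lstsq(np.c_[t[:,:2],np.ones(len(t))],t[:,2],rcond=None)[0];print("plane",c,len(t))
E
```

```text
43.2083 [-68.4   -0.13 152.62] [-0.54 -0.42  0.25]
scene 0.97 [[ -54.97 -105.92   44.81]
 [ -29.68   -8.57   98.15]
 [  43.03  101.36  102.1 ]]
plane [-0.    0.   99.39] 3130
side 0.69 [[ -53.81 -102.07   36.78]
 [ -39.96    5.5    99.01]
 [  46.41  105.21  103.3 ]]
plane [  0.    -0.   101.15] 2290
```

View pics/scene13.png

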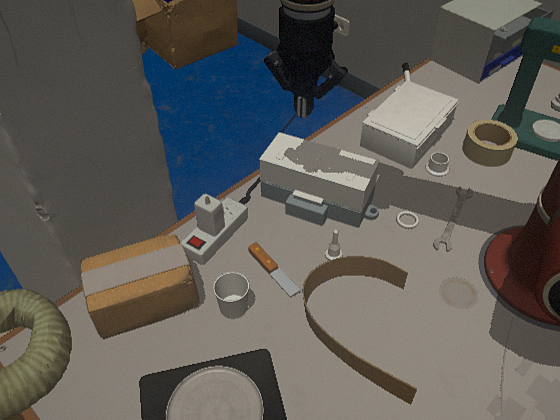

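View pics/side13.png

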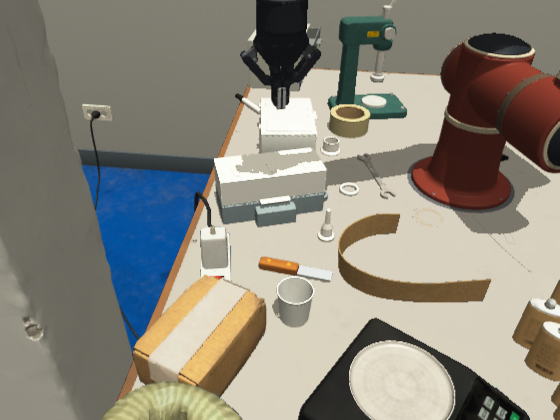

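The cover is shut: its top is level and at the same heights as at the start (99.4 and 101.15 mm). The blade is flat on the bench, the nozzle and cup look unmoved, and the arm touches nothing. I'm handing the job in.

```bash
python3 - <<'E'
from h import *
print(r.observe()["t"]); print(job_done())
E
```

```text
44.6083
the job is handed in; nothing more can be done
None
```

I completed the whole sequence and handed the job in at 44.6 s of the 72 s allowed. No verdict was reported, so the points below are my own last checks.

- **Opening the cover:** I levered it open with the blade under the tab. The depth image showed it resting on the blade at about 0.7 rad before it went over to fully open. I then laid the blade flat where it had been.
- **Turning the rod:** I gripped it near its centre of mass, lifted it clear and turned it end for end. I lowered it until the force rose slightly, then let go. It sits in both saddles with the head at the lug end, centred within about 3 mm along the case.
- **Shutting the cover:** I hooked the closed fingertips behind the tab, followed its arc to about 0.65 rad and let it fall shut. Its top is level and at the starting height from both cameras.
- **Surroundings:** In the last pictures the blade is flat on the bench, the nozzle and cup look unmoved, and the arm is clear of everything.

Two limits on these checks:
- **Rod under the cover:** I couldn't see the rod once the cover was shut.
- **Rod position across the case:** Single readings from the detection network for the rod's origin were scattered, from -12 to +3 mm across the case. The rod outline in the wrist view put it at about +1 mm, and the saddles themselves centre the rod.

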